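# Steady the box grater against the board's stop

### The arm

A 7-joint arm with a two-finger parallel gripper is mounted at the origin on the work surface. World frame = base frame: x ahead of the robot, y to its left, z up, the work surface at z = 0. Lengths are in m, angles in rad, forces in N, time in s.
With the tool pointing down it reaches from about 0.35 to 0.9 m from the base axis. Payload 8.1 kg.
Tool frame: the origin (TCP) lies on the centre line of the jaws, within the pads' length; the fingertips stand 19 mm ahead of it and the grasp point (between the pads) is the TCP; z points along the fingers, y is the direction in which the jaws open and shut (so a half turn about z gives the same grasp; the last joint's range is limited). The gripper opens to 92 mm and grips with 3 to 60 N. Pads are 19 mm wide; open, the fingers measure 130 mm over their backs; the gripper's body (75 mm by 190 mm) begins 47 mm behind the grasp point.
Start: joints at [-1.372, 0.434, 0.025, 1.573, -0.012, 1.134, -0.075], TCP at [0.186, 0.597, 0.246] pointing down, gripper open.
Joint ranges: [-2.62, 2.62], [-0.44, 2.09], [-1.27, 1.32], [0.08, 2.57], [-1.32, 4.46], [0.12, 2], [-2.74, 2.74]. Speed limits (rad/s): [2.22, 2.22, 3.01, 3.01, 3.14, 3.14, 3.14].

### API

Orientations are given as a rotation vector (axis times angle).
In Python, from cell import monitor, imaging, workorder, outline_of gives the robot as it stands.
- The arm moves only by the tool move_arm, never from a script. Its argument "series" is a list of rows, each a list of 6 numbers: the shift along the world's x, y, z in cm, then the turn, a rotation vector about the world's x, y, z in degrees. A call has 1 to 8 rows; each row shifts and turns the commanded pose from where the row before left it; what a row does not reach is not made up. A row lasts 1/10 s, in which the tool goes at most 50 mm and 8.59 degrees, less where a joint would pass 70% of its speed; a pose out of reach is approached as far as the arm can. A call with a gripper value outside its range is refused whole. "grip" is the opening, from 0 (shut) to 1 (fully open), set as the call begins (left out, the last holds). The fingers move at their own pace and stop on an object; "force" is the grip in N (left out, the last holds). Time passes only in rows, so rows that do not move let the fingers close. It gives the time, the measured TCP pose, the force and the opening at its end, in the units of the state.
- monitor.observe(): the state, without advancing time (a new reading comes with each control period).
- imaging.get_image(name): name is "scene" or "top" or "wrist"; returns a dict with "color" (384x512x3 uint8, red, green, blue), "fx", "fy", "cx", "cy" (pixels), "dist_coeffs" ([k1, k2, p1, p2, k3] as OpenCV has them; the pictures are not rectified), "rvec" (rotation vector, rad) and "tvec" (3), from world to camera coordinates, as OpenCV has them; the wrist camera has in their place "mount" (4x4, takes a point from camera to tool coordinates, whose origin is the TCP and whose axes are the flange's). Camera axes: x right, y down, z forward; pixel columns grow to the right and rows downward; lengths in m; the calibration is good to about 2 mm. A picture is of the moment at which its call begins: read the wrist's pose just before it. There is no depth.
- workorder.sign_off(): hands the job in, once; it reports no verdict.
Trained networks look in the newest picture that a camera, given by its name, has taken for a name from the list of things; names that differ only in an ending like _2 or _b are one class to them, and where a whole thing is asked for, a point or a joint stands for the part that bears it (a point fixed in the world has none). Each returns a list of dicts, best first, with "p" (0 to 1); they miss things now and then, are a little off and sometimes report something else, mostly with a low value. They report only what shows in the picture. A call takes as long as a camera call.
- outline_of(camera, thing): "mask" (384x512 bool, what is visible of it) and "rect" ([left, top, width, height] in pixels, round what is visible of it).
The state is a dict: "clock": time; "joints": joint angles; "dq": joint speeds; "joint_efforts": joint torques, N m; "position": TCP position; "ee_rot": TCP orientation; "force": force on the tool from outside, world axes, zero at the start; "ft_torque": the same for the moment, N m; "width": opening from 0.0 (shut) to 1.0 (fully open).
Only numpy, scipy, OpenCV 4.12 (cv2) and the standard library are available. Lean on these libraries where they do the work, as an engineer would, in place of code of your own. Each camera call takes 0.05 s, during which the arm holds its last target. There are 200 camera calls.

### The job

Take the box grater off its peg on the utensil rack and stand it upright on the chopping board, with one of its broad sides flat against the raised stop along the board's far edge. Keep hold of its handle and steady it for the cook with one firm push, down onto the board and into the stop at the same time; finish while you are still holding and pushing it like that. Leave the other things where they are.

Things in the scene. Friction and masses are not known exactly. Their poses are not given: they have to be found in the camera images.
- grater: box grater, loose, 0.25-0.4 kg: upright four-sided steel box, black foot and top rim, black arch handle; hangs upright on a peg at the start. Origin: centre of its underside, z up. Box 80 mm (x) by 108 mm (y), straight sides, flat top at 118 mm, handle top at 169 mm. Broad sides face its +x and -x; either may go to the stop. Its plastic foot slides easily on the board (friction about 0.3)
- grater_handle (a point): centre of the grater's handle bar, 162 mm above its underside. The bar runs along the grater's y, 102 mm long, 14 mm thick and high, on thin uprights at y = +-50 mm; the open arch under it is 96 mm wide, 37 mm high. While it hangs the peg lies right under this point, along x: pinch the bar some 27 mm to one side along y, fingers closing along x
- rack: wooden utensil rack, fixed: rail 420 mm long (y), 45 mm high, 20 mm thick, its top 282 mm and its post tops 286 mm above the table. Origin on the table under the rail's middle. Three level pegs at y = -130, 0, 130 mm stick out to its -x (to the robot), axis 259 mm high
- peg1 (a point): where things hang on the middle peg, on its top, 90 mm before the rail's middle along the rack's -x (axes as the rack's). Pegs are 12 mm thick and end 30 mm further on in a knob 18 mm thick, 10 mm long: lift the grater over 3 mm (at most 20 mm, the peg is inside its arch), then draw it 45 mm or more to -x to free it
- board: the chopping board, fixed, on four rubber feet: 260 mm along its x by 360 mm along its y. Origin on the table under its centre. Its +x points away from the robot, to the edge with the stop
- board_top: the wooden slab of the board, 260 x 360 x 22 mm; its upper face is 28 mm above the table. Origin at the centre of its underside, axes as the board's. A firm hold presses the grater on it with some 10 to 25 N, the grater's own weight included
- backstop: raised wooden stop along the board's far (+x) edge: 20 mm thick (x), 360 mm long (y), standing 45 mm above the board's upper face. Origin: centre of its underside, axes as the board's. A firm hold pushes the grater into it with some 4 to 15 N. The handle is high above the stop: bring the grater to the stop first, then push down and forward, more down than forward, or it tips
- stop_face (a point): middle of the stop's face that looks to the robot, at the height of the board's upper face (28 mm above the table); axes as the board's: x points into the stop, y along it. The grater stands flush when its origin lies 40 mm before this point along x
- whisk: steel balloon whisk, 205 mm long, 50 mm thick, hanging by its loop from another peg; origin at its lower end; leave alone
- turner: slotted steel turner with a wooden handle, 215 mm long, 70 mm wide, hanging by its loop from another peg; origin at its lower end; leave alone
- daikon: a cut piece of white radish standing on the near half of the board, 62 mm thick, 104 mm high with its cut green stalks; origin at the centre of its underside; leave alone
- knife: kitchen knife with a black handle lying on the table, 300 mm long, 20 mm high; origin near the middle; leave alone
- carton: green film carton, 45 x 230 x 45 mm, on the table; origin at the centre of its underside; leave alone
- dish: small white plate, 124 mm wide, 22 mm high; origin at the centre of its underside; leave alone
- sauce: brown sauce bottle, 56 mm thick, 150 mm high; origin at the centre of its underside; leave alone

How it is judged:
On the way, in this order (a step that is already met when the one before it is completed fails the run):
1. the grater is lifted off its peg and carried clear of the rack in the grip (contact force between grater and rack below 0.05 N and x of grater_handle in the frame of rack below -0.135 m and height (world z) of grater above 0.08 m and contact force between the fingers and grater above 1 N), for 0.2 s.
2. the grater, still held, stands upright on the board (contact force between grater and board_top above 0.5 N and angle between grater's own z axis and vertical below 0.12 rad and z of grater in the frame of stop_face below 0.008 m and contact force between the fingers and grater above 1 N), for 0.1 s.
At the end, for the whole second after the job is handed in: Held in the grip (over 2 N), the grater stands upright (0.08 rad) on the board (6 mm), a broad side against the stop (5 mm) and square to it (0.05 rad), within its length, pressed on the board with over 7 N and into the stop with over 2 N, still; the bystanders are within 40 mm of their starts (contact force between grater and board_top above 7 N and contact force between grater and backstop above 2 N and contact force between the fingers and grater above 2 N and x of grater in the frame of stop_face above -0.045 m and y of grater in the frame of stop_face between -0.13 and 0.13 m and z of grater in the frame of stop_face between -0.004 and 0.006 m and angle between the y axis of grater and the y axis of backstop, either way round below 0.05 rad and angle between grater's own z axis and vertical below 0.08 rad and linear speed of grater below 0.02 m/s and distance of each of whisk, turner, daikon, knife, carton, dish, sauce from where it was at the start of the episode below 0.04 m); the arm keeps its last pose, push and grip.
It fails at once if a bystander is knocked more than 40 mm from its place (distance of any of whisk, turner, daikon, knife, carton, dish, sauce from where it was at the start of the episode above 0.04 m).
It also fails if it takes over 48 s, if anything falls off the work surface, if the arm or the gripper's body presses on something with over 40 N, if the wrist force passes 120 N, or if a joint passes its speed limit or range.

## Working session

There is one attempt and no reset: what is moved stays moved. The work goes in short steps, Python scripts to look and compute and a tool call to move; the robot and the scene stay as the last step left them, time stands still between calls to the robot, and variables do not carry over. Pictures are saved under pics/ and viewed, about 8 in all and at most 12, crops included, and the job is handed in when it is done.

Besides the shell and the picture viewer there is one more tool, called after "Emit:" as name(argument=value, ...) on one line, values as JSON. move_arm: Moves the arm, as the interface text tells. Its arguments: {"type":"object","properties":{"series":{"type":"array"},"grip":{"type":"number"},"force":{"type":"number"}},"required":["series"]}

```bash
mkdir -p pics && ls && cat > h.py <<'E'
import numpy as np, cv2, pickle
from cell import monitor, imaging, workorder, outline_of
from scipy.spatial.transform import Rotation as R
def cam(im):
    K=np.array([[im['fx'],0,im['cx']],[0,im['fy'],im['cy']],[0,0,1.]]);return K,np.array(im['dist_coeffs'],float)
def proj(im,P):
    K,d=cam(im);return cv2.projectPoints(np.asarray(P,float).reshape(-1,1,3),np.array(im['rvec'],float),np.array(im['tvec'],float),K,d)[0][:,0]
def ray(im,uv):
    K,d=cam(im);n=cv2.undistortPoints(np.asarray(uv,float).reshape(-1,1,2),K,d)[:,0]
    Rm=cv2.Rodrigues(np.array(im['rvec'],float))[0];c=-Rm.T@np.array(im['tvec'],float).ravel()
    return c,np.c_[n,np.ones(len(n))]@Rm
def atz(im,uv,z):
    c,D=ray(im,uv);return c+D*((z-c[2])/D[:,2])[:,None]
E
python3 - <<'E'
from h import *
s=monitor.observe();print({k:np.round(v,3) for k,v in s.items()})
ims={}
for n in ['scene','top']:
    im=imaging.get_image(n);ims[n]=im
    for t in ['grater','rack','board_top','backstop','daikon','whisk','turner','knife','carton','dish','sauce']:
        o=outline_of(n,t)
        if o: print(n,t,round(o[0]['p'],2),o[0]['rect']); ims[n+t]=o[0]['mask']
    c,_=ray(im,[[256,192]]);print(n,c,im['fx'])
pickle.dump(ims,open('ims.pkl','wb'))
big=[cv2.resize(ims[n]['color'][:,:,::-1],(800,600),interpolation=cv2.INTER_CUBIC) for n in ['scene','top']]
cv2.imwrite('pics/scene0.png',big[0]);cv2.imwrite('pics/top0.png',big[1])
E
```

```text
pics
{'clock': np.float64(0.0), 'joints': array([-1.372,  0.435,  0.025,  1.574, -0.012,  1.134, -0.075]), 'dq': array([-0.001,  0.   ,  0.001,  0.001, -0.002,  0.001,  0.   ]), 'joint_efforts': array([-1.0000e-03, -6.6783e+01,  9.8500e-01, -3.1448e+01, -6.0000e-02,
        4.3000e-02,  0.0000e+00]), 'position': array([0.186, 0.596, 0.245]), 'ee_rot': array([-4.720e-01, -3.106e+00,  2.000e-03]), 'force': array([ 0.204, -0.604,  0.252]), 'ft_torque': array([ 0.061,  0.03 , -0.011]), 'width': np.float64(0.997)}
scene grater 0.67 [314.8, 91.8, 42.0, 62.6]
scene rack 0.69 [268.0, 99.7, 125.4, 145.8]
scene board_top 0.71 [87.2, 225.8, 155.5, 104.5]
scene backstop 0.67 [314.6, 91.0, 42.5, 65.7]
scene daikon 0.72 [178.6, 210.5, 26.6, 37.5]
scene whisk 0.79 [276.2, 137.9, 12.8, 55.3]
scene turner 0.6 [310.0, 128.1, 8.8, 44.0]
scene knife 0.64 [228.7, 166.1, 60.8, 35.6]
scene carton 0.73 [112.1, 269.0, 140.2, 84.9]
scene dish 0.87 [286.0, 175.8, 34.8, 26.8]
scene sauce 0.59 [294.1, 241.6, 23.6, 43.2]
scene [ 1.27131973 -0.57530219  1.07993008] 480.1869460896547
top grater 0.95 [70.6, 213.6, 68.8, 35.0]
top rack 0.63 [51.6, 150.6, 192.4, 90.3]
top board_top 0.87 [297.0, 162.6, 127.8, 103.2]
top backstop 0.66 [304.3, 149.8, 131.7, 25.6]
top daikon 0.71 [316.2, 217.9, 22.3, 29.3]
top turner 0.61 [307.8, 154.1, 124.4, 22.8]
top knife 0.86 [148.5, 257.5, 106.6, 11.4]
top carton 0.8 [135.9, 124.1, 79.5, 28.6]
top dish 0.6 [158.5, 207.3, 44.6, 42.3]
top sauce 0.72 [247.0, 120.0, 23.7, 30.3]
top [0.38082275 0.05862336 1.2231395 ] 422.16591230893255
```

View pics/scene0.png

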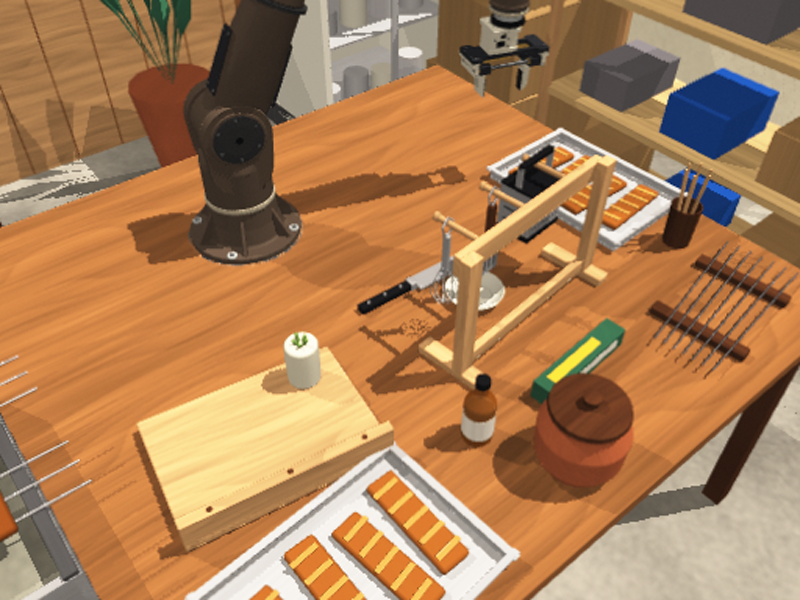

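View pics/top0.png

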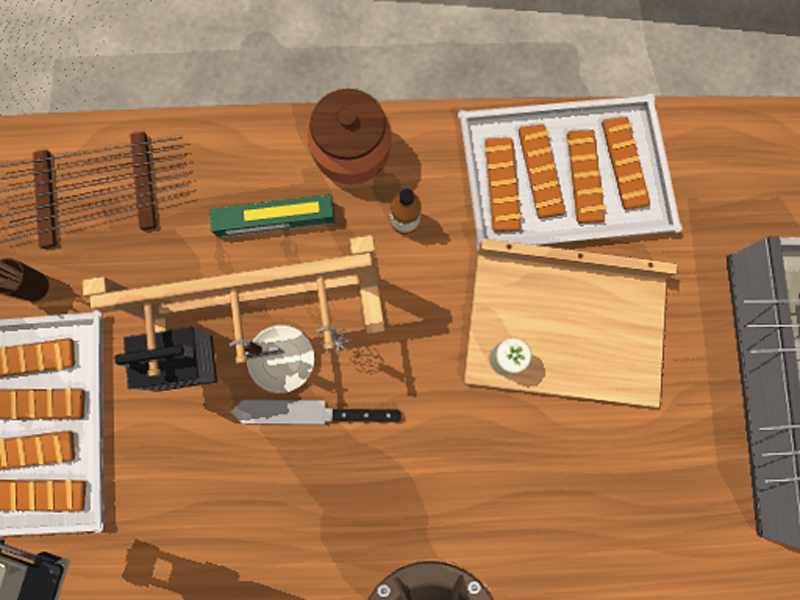

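The scene view shows the grater on the rack's left (+y) peg (top view about 105,230 in raw pixels). The turner hangs on the middle peg and the whisk on the right. The board is at raw (300–430, 155–260) with its stop on the far edge and the daikon at (328,228). I'll zoom in to get corners.

```bash
python3 - <<'E'
from h import *
ims=pickle.load(open('ims.pkl','rb'));c=ims['top']['color'][:,:,::-1]
def crop(x0,x1,y0,y1,s):
    o=cv2.resize(c[y0:y1,x0:x1],None,fx=s,fy=s,interpolation=cv2.INTER_CUBIC)
    for x in range((x0+9)//10*10,x1,10):
        cv2.line(o,((x-x0)*s,0),((x-x0)*s,8 if x%50 else 18),(255,0,255),1)
        if x%20==0: cv2.putText(o,str(x),((x-x0)*s+2,12),0,.38,(255,0,255),1)
    for y in range((y0+9)//10*10,y1,10):
        cv2.line(o,(0,(y-y0)*s),(8,(y-y0)*s),(255,0,255),1);cv2.putText(o,str(y),(9,(y-y0)*s+4),0,.38,(255,0,255),1)
    return o
cv2.imwrite('pics/rack.png',crop(50,250,145,255,4))
cv2.imwrite('pics/board.png',crop(290,440,145,265,5))
E
```

```text
(no output)
```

View pics/rack.png

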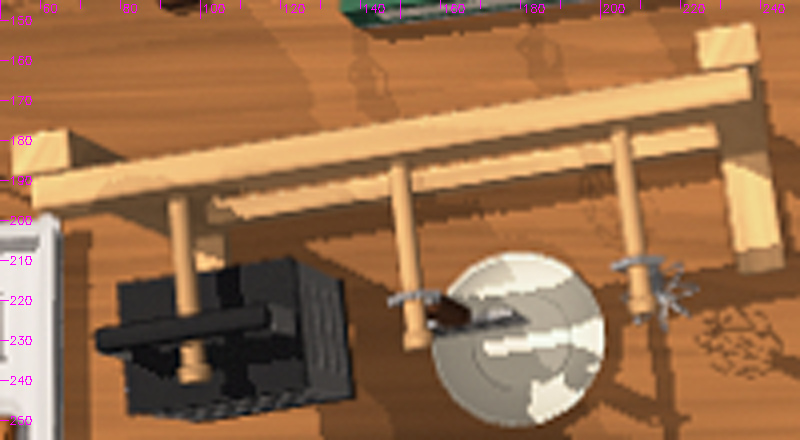

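View pics/board.png

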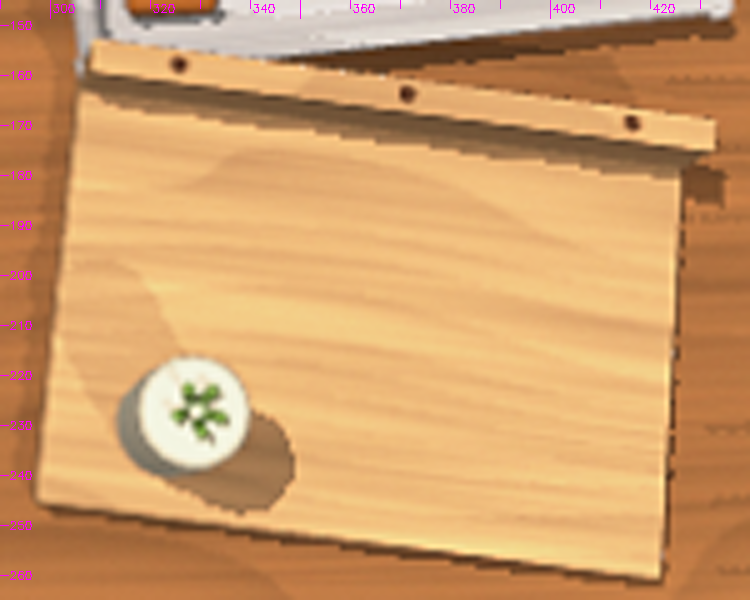

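Rack crop: rail near edge from (33,208) to (750,98), with the handle bar from (97,335) to about (279,322) (crop pixels). Board crop: stop top corners at (92,40), (88,73), (715,120), (714,150), and near board corners at (40,500) and (660,578). Next I fit poses to these points.

```bash
cat >> h.py <<'E'
from scipy.optimize import least_squares
def fit(im,model,uv,x0):
    model=np.array(model,float);uv=np.array(uv,float)
    def T(p): 
        c,s=np.cos(p[2]),np.sin(p[2]);return np.c_[p[0]+c*model[:,0]-s*model[:,1],p[1]+s*model[:,0]+c*model[:,1],model[:,2]]
    f=lambda p:(proj(im,T(p))-uv).ravel()
    r=least_squares(f,x0,loss='soft_l1');return r.x,f(r.x).reshape(-1,2)
E
python3 - <<'E'
from h import *
ims=pickle.load(open('ims.pkl','rb'));im=ims['top']
cr=lambda a,x0,y0,s:(np.array(a,float)+.5)/s-.5+[x0,y0]
# board frame
m=[[.13,.18,.073],[.11,.18,.073],[.13,-.18,.073],[.11,-.18,.073],[-.13,.18,.028],[-.13,-.18,.028]]
p,r=fit(im,m,cr([[92,40],[88,73],[715,120],[714,150],[40,500],[660,578]],290,145,5),[.55,-.25,0]);print('board',p,'\n',r.round(1))
c,s=np.cos(p[2]),np.sin(p[2]);print('stopface',p[0]+c*.11,p[1]+s*.11)
m=[[.01,-.21,.282],[-.01,-.21,.282],[-.01,.21,.282]]
p,r=fit(im,m,cr([[748,68],[750,98],[33,208]],50,145,4),[.55,.25,0.1]);print('rack',p,'\n',r.round(1))
Rz=np.array([[np.cos(p[2]),-np.sin(p[2])],[np.sin(p[2]),np.cos(p[2])]])
for x,y,z in [[-.01,.13,.259],[-.12,.13,.259],[-.13,.13,.259],[-.13,0,.259],[-.13,-.13,.259],[-.09,.13,.272]]:
    w=Rz@[x,y]+p[:2];q=proj(im,[*w,z])[0];print(x,y,w.round(3),((q+.5-[50,145])*4).round())
# grater handle bar and box top rim
m=[[.007,.051,.279],[-.007,.051,.279],[.007,-.051,.279],[-.007,-.051,.272],[.04,.054,.228],[-.04,.054,.228],[.04,-.054,.228]]
g,r=fit(im,m,cr([[97,328],[98,352],[268,310],[270,332],[118,283],[130,415],[294,258]],50,145,4),[.45,.33,0.1]);print('grater',g,'\n',r.round(1))
for t,z in [('daikon',.1),('dish',.01),('sauce',.1),('knife',.01),('carton',.04)]:
    M=ims['top'+t];v,u=np.nonzero(M);print(t,atz(im,[[u.mean(),v.mean()]],z).round(3),'x',atz(im,[[u.mean(),v.max()]],z)[0,0].round(3),atz(im,[[u.mean(),v.min()]],z)[0,0].round(3))
E
```

```text
board [ 0.53335533 -0.272979   -0.15435071] 
 [[-0.2 -0.4]
 [-0.1 -0.1]
 [ 0.3 -0.6]
 [ 0.3  0.2]
 [-1.2  0.6]
 [ 0.5  0.1]]
stopface 0.6420475971776166 -0.2898902437241091
rack [0.58127467 0.28838095 0.12274172] 
 [[ 0.  -0.5]
 [ 0.8  0.4]
 [-0.9  0. ]]
-0.01 0.13 [0.555 0.416] [180. 195.]
-0.12 0.13 [0.446 0.403] [196. 382.]
-0.13 0.13 [0.436 0.401] [198. 399.]
-0.13 0 [0.452 0.272] [421. 366.]
-0.13 -0.13 [0.468 0.143] [647. 332.]
-0.09 0.13 [0.476 0.406] [184. 328.]
grater [0.47433014 0.40462562 0.10451228] 
 [[-1.1  0.2]
 [-0.9  0.3]
 [ 0.3 -1.1]
 [ 1.3 -0.1]
 [ 0.3 -0.1]
 [-0.6  0.3]
 [ 0.6  0.3]]
daikon [[ 0.471 -0.148  0.1  ]] x 0.441 0.505
dish [[0.486 0.255 0.01 ]] x 0.426 0.547
sauce [[0.734 0.021 0.1  ]] x 0.692 0.776
knife [[0.39  0.214 0.01 ]] x 0.372 0.411
carton [[0.753 0.269 0.04 ]] x 0.71 0.799
```

The fit is consistent: the grater is on the +y peg at (0.474, 0.405) with handle bar height 0.272 and yaw about 0.115. The stop face is at (0.642, -0.290) with yaw -0.154. I'll hover over the grip point, 27 mm to the +y side of the peg.

Emit:
move_arm(series=[[3.56, -2.06, 1.2, 0, 0, -8.26], [3.56, -2.06, 1.2, 0, 0, -8.26], [3.56, -2.06, 1.2, 0, 0, -8.26], [3.56, -2.06, 1.2, 0, 0, -8.26], [3.56, -2.06, 1.2, 0, 0, -8.26], [3.56, -2.06, 1.2, 0, 0, -8.26], [3.56, -2.06, 1.2, 0, 0, -8.26], [3.56, -2.06, 1.2, 0, 0, -8.26]], grip=0.6, force=50)

```text
clock: 2.0
position: [0.4718, 0.431, 0.3425]
ee_rot: [-2.096, -2.34, -0.001]
force: [1.5, 0.8, -0.3]
width: 0.6
```

Emit:
move_arm(series=[[0, 0, 0, 0, 0, 0], [0, 0, 0, 0, 0, 0], [0, 0, 0, 0, 0, 0]])

```text
clock: 2.3
position: [0.4693, 0.4329, 0.3412]
ee_rot: [-2.085, -2.348, 0.001]
force: [0.0, 0.3, 0.2]
width: 0.599
```

```bash
cat >> h.py <<'E'
def wristim():
    s=monitor.observe();im=imaging.get_image('wrist')
    T=np.eye(4);T[:3,:3]=R.from_rotvec(s['ee_rot']).as_matrix();T[:3,3]=s['position']
    W=np.linalg.inv(T@np.array(im['mount']));im['rvec']=cv2.Rodrigues(W[:3,:3])[0].ravel();im['tvec']=W[:3,3];return s,im
E
python3 - <<'E'
from h import *
s,im=wristim();print({k:np.round(v,3) for k,v in s.items() if k!='joint_efforts'})
t=R.from_rotvec(s['ee_rot']).as_matrix();print('tool y yaw',np.degrees(np.arctan2(t[1,1],t[0,1])),t[:,2])
pickle.dump(im,open('w1.pkl','wb'))
o=im['color'][:,:,::-1].copy()
g=[.4743,.4046];a=.112;ax=np.array([np.cos(a),np.sin(a)]);ay=np.array([-ax[1],ax[0]])
m=[[.007,.051],[-.007,.051],[-.007,-.051],[.007,-.051]]
P=[[*(g+ax*x+ay*y),.279] for x,y in m]
q=proj(im,P);print(q.round(1))
cv2.polylines(o,[np.int32(q.round())],True,(0,0,255),1)
for x,y in zip(*[[0],[.027]]): u=proj(im,[*(g+ax*x+ay*y),.279])[0];cv2.circle(o,tuple(np.int32(u)),3,(0,255,0),1)
cv2.imwrite('pics/w1.png',cv2.resize(o,(768,576)))
E
```

```text
{'clock': np.float64(2.3), 'joints': array([-1.073,  0.41 ,  0.373,  1.408, -0.15 ,  1.352, -0.577]), 'dq': array([-0.009,  0.   , -0.01 ,  0.004,  0.001,  0.002, -0.001]), 'position': array([0.469, 0.433, 0.341]), 'ee_rot': array([-2.085e+00, -2.348e+00,  1.000e-03]), 'force': array([0.02, 0.31, 0.17]), 'ft_torque': array([-0.04 ,  0.051, -0.014]), 'width': np.float64(0.599)}
tool y yaw 6.783117994968908 [-1.27208688e-03  6.06878154e-05 -9.99999189e-01]
[[270.8 182.2]
 [251.8 182. ]
 [251.9 296.9]
 [268.4 297. ]]
```

View pics/w1.png

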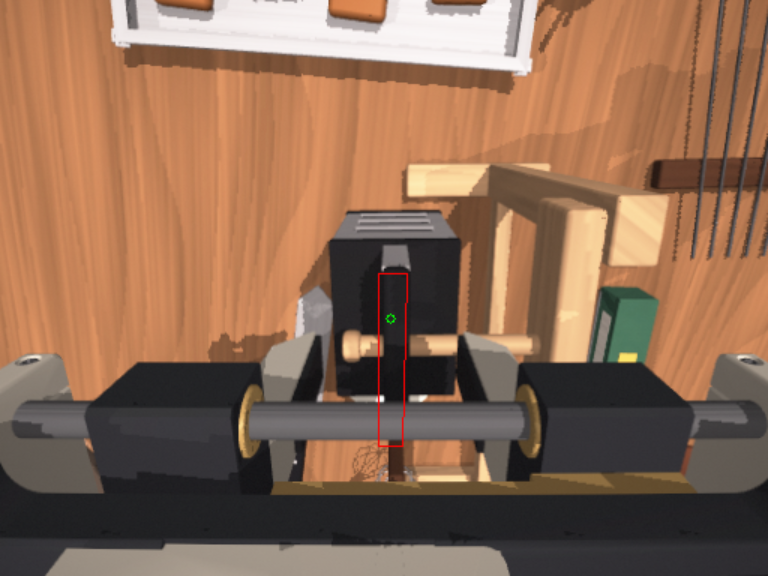

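Wrist view: the predicted bar (red, 378–407 px) sits about 3 mm to -x of the real one (383–410), and the bar's +y end agrees to 2 mm. The peg crosses it at (395,346), clear of the green grip point. I'll correct by +4 mm in x, descend and close.

Emit:
move_arm(series=[[0.4, 0, -1.5, 0, 0, 0], [0, 0, -1.5, 0, 0, 0], [0, 0, -1.5, 0, 0, 0], [0, 0, -1.2, 0, 0, 0], [0, 0, -0.8, 0, 0, 0], [0, 0, -0.4, 0, 0, 0], [0, 0, 0, 0, 0, 0]])

```text
clock: 3.05
position: [0.4744, 0.432, 0.2722]
ee_rot: [2.089, 2.346, -0.001]
force: [0.0, 0.1, 1.1]
width: 0.599
```

Emit:
move_arm(series=[[0, 0, 0, 0, 0, 0], [0, 0, 0, 0, 0, 0], [0, 0, 0, 0, 0, 0], [0, 0, 0, 0, 0, 0], [0, 0, 0, 0, 0, 0], [0, 0, 0, 0, 0, 0], [0, 0, 0, 0, 0, 0], [0, 0, 0, 0, 0, 0]], grip=0, force=50)

```text
clock: 3.85
position: [0.4745, 0.4321, 0.2728]
ee_rot: [-2.089, -2.346, -0.0]
force: [-0.2, 0.5, 0.9]
width: 0.151
```

Width 0.151 corresponds to 13.9 mm, so the bar is gripped. Now lift 10 mm and check.

Emit:
move_arm(series=[[0, 0, 0.4, 0, 0, 0], [0, 0, 0.4, 0, 0, 0], [0, 0, 0.3, 0, 0, 0], [0, 0, 0, 0, 0, 0], [0, 0, 0, 0, 0, 0]])

```text
clock: 4.35
position: [0.4746, 0.4319, 0.2838]
ee_rot: [2.089, 2.346, 0.0]
force: [0.1, 0.0, -3.7]
width: 0.146
```

Emit:
move_arm(series=[[-0.8, -0.1, 0, 0, 0, 0], [-1.2, -0.15, 0, 0, 0, 0], [-1.5, -0.18, 0, 0, 0, 0], [-1.5, -0.18, 0, 0, 0, 0], [-1.5, -0.18, 0, 0, 0, 0], [-1.2, -0.15, 0, 0, 0, 0], [-0.6, -0.07, 0, 0, 0, 0], [0, 0, 0, 0, 0, 0]])

```text
clock: 5.15
position: [0.3906, 0.4221, 0.284]
ee_rot: [-2.088, -2.347, -0.0]
force: [0.6, 0.4, -3.3]
width: 0.148
```

```bash
python3 - <<'E'
from h import *
s,im=wristim();print(s['position'],s['force'],s['width'],s['joints'].round(2))
a=im['color'][:,:,::-1];im2=imaging.get_image('scene');b=im2['color'][:,:,::-1]
b=cv2.resize(b[60:240,230:430],(400,360),interpolation=cv2.INTER_CUBIC)
o=np.zeros((384,800,3),np.uint8);o[:300,:400]=cv2.resize(a,(400,300));o[:360,400:]=b
cv2.imwrite('pics/c1.png',o)
E
```

```text
[0.39062916 0.4220582  0.283962  ] [ 0.60091513  0.35753315 -3.34724669] 0.1475309341842064 [-1.18  0.33  0.35  1.66 -0.12  1.17 -0.68]
```

View pics/c1.png

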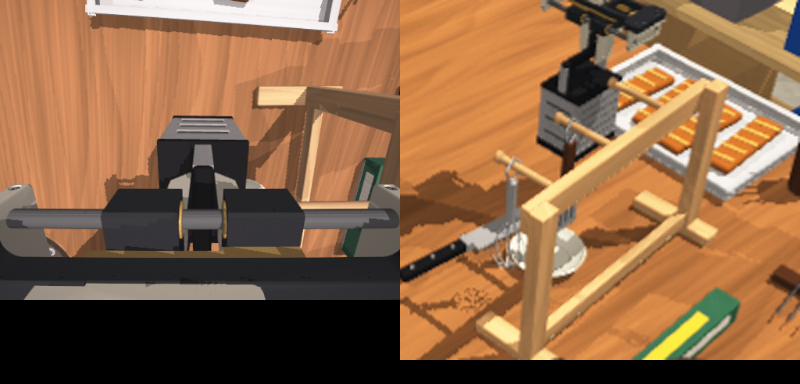

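Wrist and scene views show the grater off the peg, upright in the grip, with the whisk and turner undisturbed on their pegs. Next, carry it round the rack to the board at a raised height.

Emit:
move_arm(series=[[0, -1.5, 1, 0, 0, 0], [0, -3, 1, 0, 0, 0], [0, -3, 1, 0, 0, 0], [0, -3, 1, 0, 0, 0], [0, -3, 1, 0, 0, 0], [0, -3, 1, 0, 0, 0], [0, -3, 1, 0, 0, 0], [0, -3, 1, 0, 0, 0]])

```text
clock: 6.05
position: [0.392, 0.1943, 0.3646]
ee_rot: [2.092, 2.344, 0.001]
force: [1.0, 0.1, -3.5]
width: 0.146
```

Emit:
move_arm(series=[[0, -3, 0, 0, 0, -1.95], [0, -3, 0, 0, 0, -1.95], [0, -3, 0, 0, 0, -1.95], [0.5, -3, 0, 0, 0, -1.95], [1.5, -3, 0, 0, 0, -1.95], [2, -3, 0, 0, 0, -1.95], [2, -3, 0, 0, 0, -1.95], [2, -3, 0, 0, 0, -1.95]])

```text
clock: 6.85
position: [0.4716, -0.0457, 0.3636]
ee_rot: [-2.391, -2.037, -0.0]
force: [0.1, 0.7, -2.7]
width: 0.145
```

Emit:
move_arm(series=[[1.6, -3.2, 0, 0, 0, 0], [1.6, -3.2, 0, 0, 0, 0], [1.6, -3.2, 0, 0, 0, 0], [1.6, -3.2, 0, 0, 0, 0], [1.6, -3.2, 0, 0, 0, 0], [1.6, -3.2, 0, 0, 0, 0], [1.4, -2.5, 0, 0, 0, 0], [0.9, -1.5, 0, 0, 0, 0]])

```text
clock: 7.65
position: [0.5898, -0.2788, 0.3627]
ee_rot: [-2.392, -2.036, 0.004]
force: [0.6, -1.0, -3.1]
width: 0.144
```

Emit:
move_arm(series=[[0, 0, -0.5, 0, 0, 0], [0, 0, -1, 0, 0, 0], [0, 0, -1.5, 0, 0, 0], [0, 0, -2, 0, 0, 0], [0, 0, -2, 0, 0, 0], [0, 0, -1.5, 0, 0, 0], [0, 0, -1, 0, 0, 0], [0, 0, 0, 0, 0, 0]])

```text
clock: 8.45
position: [0.59, -0.2742, 0.2673]
ee_rot: [-2.386, -2.04, 0.001]
force: [-0.4, -0.7, -3.6]
width: 0.147
```

```bash
cat > chk.py <<'E'
from h import *
import sys
s,im=wristim();t=R.from_rotvec(s['ee_rot']).as_matrix()
print('pos',s['position'].round(4),'F',s['force'].round(1),'M',s['ft_torque'].round(2),'w',round(float(s['width']),3),'yaw',np.arctan2(t[1,1],t[0,1]).round(4),'tilt',t[:,2].round(4))
tp=imaging.get_image('top');sc=imaging.get_image('scene')
o=np.zeros((600,800,3),np.uint8)
o[:300,:400]=cv2.resize(im['color'][:,:,::-1],(400,300),interpolation=cv2.INTER_AREA)
a=tp['color'][:,:,::-1][140:270,285:445];o[:300,400:770]=cv2.resize(a,(370,300),interpolation=cv2.INTER_CUBIC)
b=sc['color'][:,:,::-1][180:360,70:310];o[300:,:400]=cv2.resize(b,(400,300),interpolation=cv2.INTER_CUBIC)
o[300:,400:]=cv2.resize(sc['color'][:,:,::-1],(400,300))
cv2.imwrite(f'pics/{sys.argv[1]}.png',o)
pickle.dump((s,im,tp,sc),open(sys.argv[1]+'.pkl','wb'))
E
python3 chk.py d1
```

```text
pos [ 0.59   -0.2742  0.2673] F [-0.4 -0.7 -3.6] M [ 0.01 -0.03  0.05] w 0.147 yaw -0.1562 tilt [-0.0022  0.0012 -1.    ]
```

View pics/d1.png

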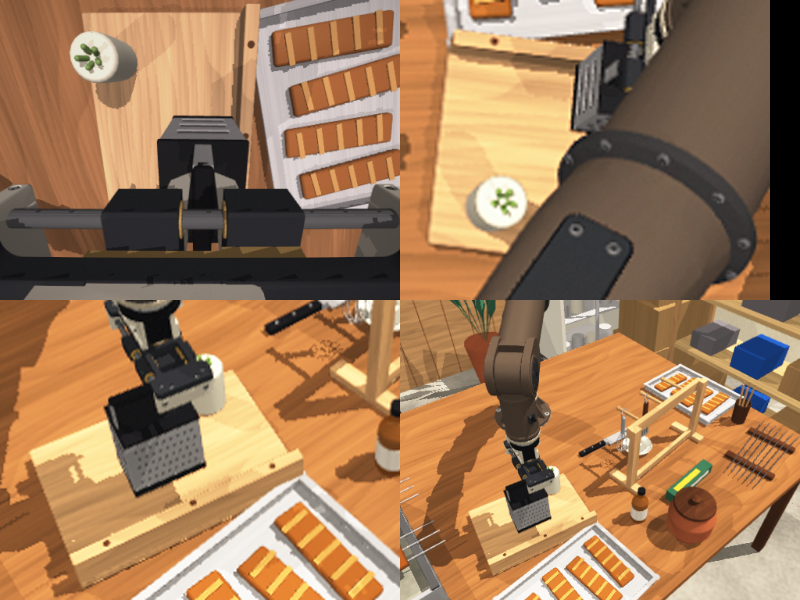

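Wrist view: the grater hangs square in the grip over the board, with the stop line at about x=238–260 in the 400-px view. The daikon is untouched and the grater is clear of it. I'll measure the stop's line precisely from the wrist image.

```bash
python3 - <<'E'
from h import *
s,im,tp,sc=pickle.load(open('d1.pkl','rb'))
for z,x,y in [(.073,0,-.0),(.073,0,.1),(.073,.02,0.1),(.028,0,.1),(.028,0,.15)]:
    print(z,x,y,proj(im,[.642+.988*x+.1537*y,-.29-.1537*x+.988*y,z]).round(1))
for v in (30,80,130,160):
    print(v,[tuple(map(int,p)) for p in im['color'][v,290:340:2]])
E
```

```text
0.073 0 -0.0 [[303.9 173.5]]
0.073 0 0.1 [[308.1  86. ]]
0.073 0.02 0.1 [[326.2  86. ]]
0.028 0 0.1 [[302.3  86.8]]
0.028 0 0.15 [[304.1  42.9]]
30 [(220, 166, 121), (223, 170, 125), (225, 172, 126), (231, 182, 132), (226, 173, 127), (220, 166, 122), (181, 135, 99), (141, 106, 78), (134, 101, 75), (98, 74, 55), (99, 74, 55), (99, 74, 54), (211, 157, 115), (231, 184, 134), (229, 178, 130), (227, 175, 127), (226, 173, 126), (224, 171, 126), (221, 167, 122), (220, 166, 122), (218, 164, 120), (137, 119, 110), (119, 113, 113), (119, 114, 115), (119, 114, 115)]
80 [(231, 179, 131), (231, 178, 130), (234, 192, 140), (233, 184, 134), (228, 176, 128), (144, 108, 79), (151, 114, 83), (139, 104, 76), (99, 73, 54), (98, 73, 54), (131, 98, 71), (225, 173, 126), (223, 170, 125), (205, 154, 113), (214, 161, 118), (217, 163, 120), (214, 160, 117), (213, 160, 117), (210, 158, 115), (174, 146, 128), (198, 187, 187), (196, 185, 183), (200, 190, 189), (200, 189, 189), (201, 190, 191)]
130 [(214, 161, 119), (221, 167, 123), (218, 164, 120), (213, 159, 117), (122, 91, 67), (121, 91, 67), (112, 84, 61), (81, 61, 46), (83, 63, 47), (120, 91, 66), (192, 144, 106), (182, 137, 101), (185, 138, 102), (195, 146, 107), (195, 146, 107), (195, 147, 108), (195, 146, 107), (181, 135, 98), (87, 58, 39), (90, 60, 40), (90, 59, 40), (84, 70, 65), (202, 192, 191), (201, 191, 190), (202, 191, 190)]
160 [(116, 111, 110), (107, 102, 101), (108, 102, 102), (108, 103, 102), (107, 101, 101), (108, 102, 102), (104, 97, 95), (82, 62, 45), (108, 81, 60), (195, 145, 107), (190, 142, 105), (188, 141, 103), (196, 148, 109), (198, 149, 109), (200, 151, 110), (196, 147, 108), (175, 129, 94), (168, 111, 73), (155, 102, 68), (86, 56, 38), (89, 59, 39), (87, 57, 38), (86, 58, 39), (85, 60, 47), (154, 145, 144)]
```

Stop yaw agrees to under 0.003 rad and the face is about 2 mm further out (x≈0.644). The gap is about 15 mm, so I'll lower it.

Emit:
move_arm(series=[[0, 0, -1, 0, 0, 0], [0, 0, -1.5, 0, 0, 0], [0, 0, -1.5, 0, 0, 0], [0, 0, -1.5, 0, 0, 0], [0, 0, -0.8, 0, 0, 0], [0, 0, -0.5, 0, 0, 0], [0, 0, -0.2, 0, 0, 0], [0, 0, 0, 0, 0, 0]])

```text
clock: 9.4
position: [0.5907, -0.2753, 0.1988]
ee_rot: [2.388, 2.04, 0.0]
force: [-0.3, -0.1, -4.1]
width: 0.146
```

Emit:
move_arm(series=[[0, 0, -0.2, 0, 0, 0], [0, 0, -0.2, 0, 0, 0], [0, 0, 0, 0, 0, 0]])

```text
clock: 9.7
position: [0.5906, -0.2751, 0.1947]
ee_rot: [-2.388, -2.041, -0.0]
force: [-0.5, 0.4, -3.6]
width: 0.151
```

Emit:
move_arm(series=[[0, 0, -0.2, 0, 0, 0], [0, 0, -0.1, 0, 0, 0], [0, 0, 0, 0, 0, 0]])

```text
clock: 10.0
position: [0.5905, -0.2751, 0.1915]
ee_rot: [-2.388, -2.041, 0.0]
force: [-0.4, -1.0, -3.2]
width: 0.149
```

Emit:
move_arm(series=[[0, 0, -0.1, 0, 0, 0], [0, 0, -0.1, 0, 0, 0], [0, 0, 0, 0, 0, 0]])

```text
clock: 10.3
position: [0.5911, -0.2753, 0.191]
ee_rot: [2.387, 2.04, 0.002]
force: [-2.3, 2.3, 6.2]
width: 0.145
```

Contact is at z≈0.191, with about 10 N extra for 1.5 mm of command. I'll ease up slightly and slide toward the stop.

Emit:
move_arm(series=[[0, 0, 0.1, 0, 0, 0], [0.3, -0.05, 0, 0, 0, 0], [0.3, -0.05, 0, 0, 0, 0], [0.3, -0.05, 0, 0, 0, 0], [0, 0, 0, 0, 0, 0]])

```text
clock: 10.8
position: [0.6004, -0.2768, 0.191]
ee_rot: [2.387, 2.041, 0.001]
force: [0.8, 0.8, 3.2]
width: 0.153
```

Emit:
move_arm(series=[[0.2, -0.03, 0, 0, 0, 0], [0.1, -0.015, 0, 0, 0, 0], [0.1, -0.015, 0, 0, 0, 0], [0, 0, 0, 0, 0, 0]])

```text
clock: 11.2
position: [0.6039, -0.2774, 0.191]
ee_rot: [2.388, 2.04, 0.0]
force: [-2.1, 1.1, 5.7]
width: 0.149
```

Emit:
move_arm(series=[[0.1, -0.015, 0, 0, 0, 0], [0.1, -0.015, 0, 0, 0, 0], [0, 0, 0, 0, 0, 0]])

```text
clock: 11.5
position: [0.6055, -0.2777, 0.1911]
ee_rot: [-2.389, -2.041, 0.0]
force: [-3.0, 2.2, 6.9]
width: 0.146
```

```bash
python3 chk.py e1 && python3 - <<'E'
from h import *
s,im,tp,sc=pickle.load(open('e1.pkl','rb'))
o=cv2.resize(im['color'][100:270,170:380,::-1],None,fx=3.5,fy=3.5,interpolation=cv2.INTER_CUBIC)
cv2.imwrite('pics/e1w.png',o)
E
```

```text
pos [ 0.6055 -0.2777  0.1911] F [-3.   2.2  6.9] M [0.25 0.83 0.07] w 0.146 yaw -0.1567 tilt [-0.  0. -1.]
```

View pics/e1.png

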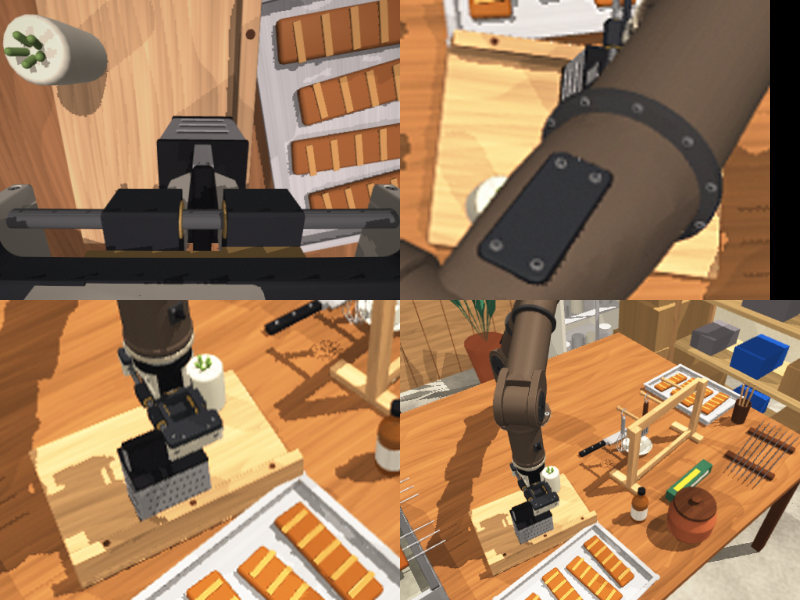

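The grater stands on the board and the stop is about to make contact. The -3 N reading matches foot friction alone, so I'll keep creeping forward in small steps.

Emit:
move_arm(series=[[0.1, -0.015, 0, 0, 0, 0], [0, 0, 0, 0, 0, 0]])

```text
clock: 11.85
position: [0.606, -0.2779, 0.1913]
ee_rot: [-2.388, -2.04, 0.001]
force: [-5.2, 2.4, 9.6]
width: 0.144
```

Emit:
move_arm(series=[[0.1, -0.015, 0, 0, 0, 0], [0, 0, 0, 0, 0, 0]])

```text
clock: 12.05
position: [0.6067, -0.2781, 0.1914]
ee_rot: [-2.388, -2.04, 0.001]
force: [-7.2, 2.7, 11.6]
width: 0.145
```

Emit:
move_arm(series=[[0.1, -0.015, 0, 0, 0, 0], [0, 0, 0, 0, 0, 0]])

```text
clock: 12.25
position: [0.6072, -0.2783, 0.1916]
ee_rot: [-2.388, -2.039, 0.002]
force: [-9.1, 3.3, 14.1]
width: 0.148
```

The stop is reached: x stalls and Fx climbs to about 9 N. Now a little more down than forward, then hold and check that it stays steady.

Emit:
move_arm(series=[[0, 0, -0.06, 0, 0, 0], [0.04, -0.006, 0, 0, 0, 0], [0, 0, 0, 0, 0, 0], [0, 0, 0, 0, 0, 0], [0, 0, 0, 0, 0, 0], [0, 0, 0, 0, 0, 0]])

```text
clock: 12.85
position: [0.6074, -0.2783, 0.1916]
ee_rot: [-2.388, -2.039, 0.001]
force: [-11.0, 5.4, 19.9]
width: 0.146
```

Emit:
move_arm(series=[[0, 0, 0, 0, 0, 0], [0, 0, 0, 0, 0, 0], [0, 0, 0, 0, 0, 0], [0, 0, 0, 0, 0, 0], [0, 0, 0, 0, 0, 0], [0, 0, 0, 0, 0, 0]])

```text
clock: 13.45
position: [0.6074, -0.2783, 0.1916]
ee_rot: [-2.387, -2.039, 0.001]
force: [-10.8, 4.4, 19.6]
width: 0.145
```

```bash
python3 chk.py f1 && python3 - <<'E'
from h import *
s,im,tp,sc=pickle.load(open('f1.pkl','rb'));
print('clock',s['clock'])
o=cv2.resize(im['color'][120:270,180:380,::-1],None,fx=2,fy=2,interpolation=cv2.INTER_CUBIC)
b=cv2.resize(sc['color'][230:350,110:270,::-1],None,fx=2.5,fy=2.5,interpolation=cv2.INTER_CUBIC)
O=np.zeros((600,800,3),np.uint8);O[:300,:400]=o;O[:300,400:]=b
O[300:,:400]=cv2.imread('pics/f1.png')[:300,400:800];O[300:,400:]=cv2.resize(sc['color'][:,:,::-1],(400,300))
cv2.imwrite('pics/f2.png',O)
# box top rim of grater & stop lines overlaid? bystanders check
old=pickle.load(open('ims.pkl','rb'))
imaging.get_image('scene');imaging.get_image('top')
for n in('scene','top'):
    for t in['daikon','whisk','turner','knife','carton','dish','sauce']:
        q=outline_of(n,t)
        if q and n+t in old:
            f=lambda M:np.array(np.nonzero(M)).mean(1)[::-1].round(1); print(n,t,round(q[0]['p'],2),f(old[n+t]),f(q[0]['mask']))
E
```

```text
pos [ 0.6074 -0.2783  0.1916] F [-10.8   4.4  19.6] M [0.92 2.89 0.28] w 0.145 yaw -0.1571 tilt [-0.0018  0.001  -1.    ]
clock 13.45
scene daikon 0.72 [193.1 229.3] [195.  226.9]
scene whisk 0.77 [284.7 168.4] [284.6 169.4]
scene turner 0.53 [313.5 148.3] [313.4 147.5]
scene knife 0.79 [257.8 183.6] [256.8 184. ]
scene carton 0.56 [179.7 311.5] [371.1 227.5]
scene dish 0.59 [307.6 185.4] [307.3 185.4]
scene sauce 0.77 [306.3 263.3] [306.  263.6]
top daikon 0.7 [325.8 228.5] [319.2 224.5]
top turner 0.48 [369.7 165.5] [164.7 224. ]
top knife 0.68 [194.5 263.7] [333.1 160.7]
top carton 0.76 [173.9 137.9] [173.7 138.1]
top dish 0.94 [180.2 230. ] [180.4 229.8]
top sauce 0.69 [259.3 135.7] [259.  134.8]
```

View pics/f2.png

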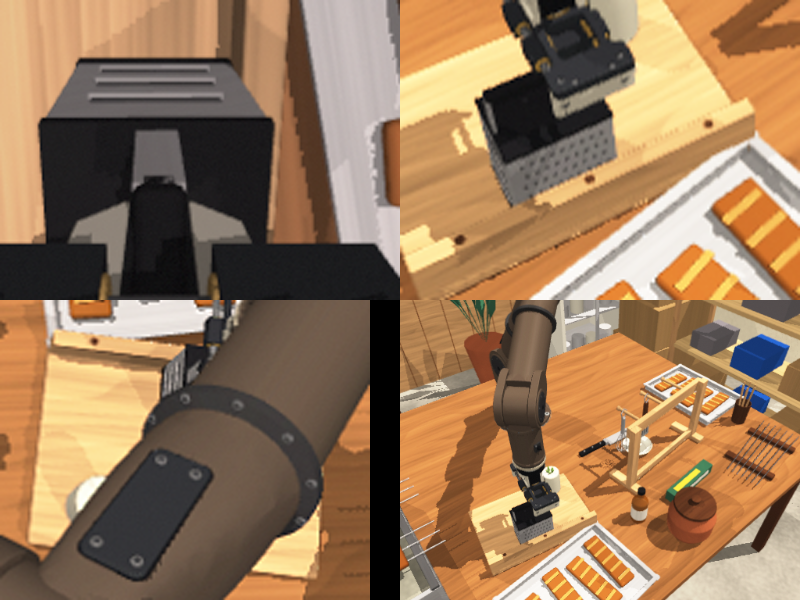

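The grater is flush against the stop, square and upright, and forces are steady: about 23 N on the board, including its weight, and about 11 N forward. Pose hasn't changed over 0.6 s, so I'm handing in.

```bash
python3 -c "
from h import *
workorder.sign_off();s=monitor.observe();print(s['clock'],s['position'],s['force'],s['width'])"
```

```text
the job is handed in; nothing more can be done
the job is handed in; nothing more can be done
```

I took the grater off the rack's +y peg and stood it on the board with a broad side against the stop. I handed the job in at about 14 s while still holding its handle and pushing; sign-off gave no verdict.

**Last checks:**
- **Push:** the wrist force was steady for 0.6 s at (-10.8, 4.4, 19.6) N. That is about 23 N on the board with the grater's weight, and about 11 N forward. Part of the forward push goes into foot friction, so I estimate 4–11 N reaches the stop.
- **Pose:** the tool's yaw was -0.157 rad against about -0.154 for the board, and the tool was vertical to about 0.002 rad. The tool's height and stalling point match a grater standing flat and flush, to about 2 mm. I inferred this from the tool pose and pictures, not by measuring the grater itself.
- **Grip:** the opening was 0.145, about 13 mm, on the 14 mm bar, with the grip force set to 50 N.

**Checks that disagreed:**
- **Handle and stop positions:** the wrist camera put both about 2–3 mm further out in x than the top-camera fit. I went with the wrist camera, and contact came where it predicted.
- **Bystanders:** the whisk, dish and sauce, and the turner and knife in the scene view, stayed within about 1 px. The daikon's outline shifted a few pixels, probably because the arm partly hid it. Three detections jumped to other places: the carton in the scene view, and the knife and turner in the top view. I take these as false detections, since each of those things had held still in the other camera's view.

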